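Sweep the turn clips off the back of a print frame

TASK

Open up the back of the print frame that lies face down on the grey felt: run your fingertips round just inside the wooden rails, so that in passing they sweep each of the six brass turn clips round until it lies along its rail, clear of the backing board. Touch lightly, as there is glass under the board: do not press down on it, shove the frame about or lift anything, and leave the things lying round the frame where they are.

Things in the scene. Friction and masses are not known exactly. Their poses are not given: they have to be found in the camera images.
- frame: Dark wooden print frame lying face down on a felt-covered board, loose, about 1.1 kg, 200 (x) x 250 (y) mm, 22 mm high. Origin: middle of its underside, 12 mm above the bench; z up, x roughly away from the robot. Four rails 34 mm wide round an opening of 132 (x) x 182 (y) mm, filled by the backing board. Six brass turn clips are screwed on the rails.
- backing_board: Brown backing board, 129 x 179 x 4 mm, loose in the frame's opening with 1.5 mm play all round; glass and the print lie under it. Origin: middle of its underside, 17 mm above the frame's underside; its top is 21 mm above the frame's underside, 1 mm lower than the top of the wood.
- clip_far_left (a joint): Turn clip, far (+x) rail, left; pivot at (+0.084, +0.048) m in the frame's x, y, 18 mm outside the opening's edge. 0 = tongue square across the edge, over the board, along the frame's -x. Value: angle in rad about the upright, positive anticlockwise from above; turns from -1.8 to 1.8; along the rail at +1.57 or -1.57. All six clips are alike.
- clip_far_right (a joint): Turn clip, far (+x) rail, right; pivot at (+0.084, -0.048) m in the frame's x, y, 18 mm outside the opening's edge. 0 = tongue square across the edge, over the board, along the frame's -x. All six: brass thumb-turn bar 12 mm wide, round end, 36 mm from pivot to tip, from 22.5 to 33 mm above the frame's underside; over the pivot a round boss of 6.5 mm radius with a screw, 34 mm up.
- clip_near_left (a joint): Turn clip, near (-x) rail, left; pivot at (-0.084, +0.048) m in the frame's x, y, 18 mm outside the opening's edge. 0 = tongue square across the edge, over the board, along the frame's +x. All six: a light stiffness (0.02 N m) holds the clip where it is left; the tongue is off the board from about 1.16 rad either way.
- clip_near_right (a joint): Turn clip, near (-x) rail, right; pivot at (-0.084, -0.048) m in the frame's x, y, 18 mm outside the opening's edge. 0 = tongue square across the edge, over the board, along the frame's +x. Otherwise like clip_far_left.
- clip_left (a joint): Turn clip, left (+y) rail, middle; pivot at (0, +0.109) m in the frame's x, y, 18 mm outside the opening's edge. 0 = tongue square across the edge, over the board, along the frame's -y. Otherwise like clip_far_left.
- clip_right (a joint): Turn clip, right (-y) rail, middle; pivot at (0, -0.109) m in the frame's x, y, 18 mm outside the opening's edge. 0 = tongue square across the edge, over the board, along the frame's +y. Otherwise like clip_far_left.
- tape: Bystander: roll of masking tape lying flat, 104 mm across, 25 mm high, at one side of the frame. Origin: middle of its underside.
- ink_tin: Bystander: closed ink tin with a yellow lid, 70 mm across, 63 mm high, at the other side of the frame. Origin: middle of its underside.
- bulldog_clip: Bystander: steel-grey bulldog clip, 26 x 50 x 35 mm, beyond the frame. Origin: middle of its underside.
- marker: Bystander: white and blue marker pen, 135 mm long, 17 mm thick, in front of the frame. Origin: middle of its underside.

How it is judged:
By the outcome, as a careful person would: the job done as asked, in the order asked, and still so for the second after the job is handed in, with the robot touching nothing.
It also fails if it takes over 64 s, if anything falls off the work surface, if the arm or the gripper's body presses on something with over 40 N, if the wrist force passes 120 N, or if a joint passes its speed limit or range.

ROBOT

A 6-joint arm with a two-finger parallel gripper is mounted at the origin on a cart in front of the work surface, level with it; the furniture and walls round the work are solid. World frame = base frame: x ahead of the robot, y to its left, z up, the work surface at z = 0. Lengths are in mm, angles in rad, forces in N, time in s.
With the tool pointing down it reaches from about 275 to 750 mm from the base axis. Payload 10.2 kg.
Tool frame: the origin (TCP) lies midway between the tips of the shut fingers; the grasp point (between the pads) lies 19 mm behind it (ctrl.pinch_z is the distance from the TCP to the grasp point, in mm); x points along the fingers, z is the direction in which the jaws open and shut, and the axes are right-handed (so a half turn about x gives the same grasp; the last joint's range is limited). The gripper opens to 85 mm and grips with 20 to 120 N. Pads are 22 mm wide; open, the fingers measure 114 mm over their backs; the gripper's body (76 mm by 85 mm) begins 54 mm behind the grasp point. The pads swing forward as they close: fully open they stand 13 mm farther back than shut.
Start: joints at [-1.458, 0.313, 1.498, -0, 1.331, -0.223], TCP at [172.988, -495.688, 231.294] pointing down, gripper open.
Joint ranges: [-2.94, 2.94], [-0.97, 2.17], [0.19, 2.56], [-1.23, 4.37], [0.02, 3.11], [-2.88, 2.88]. Speed limits (rad/s): [2.39, 2.39, 3.01, 3.14, 3.14, 3.14].

INTERFACE

Orientations are given as a unit quaternion [w, x, y, z].
In Python, from rig import ctrl, capture, workorder, nets gives the robot as it stands. The module is installed in compiled form; this text tells all that it offers.
- The arm moves only by the tool send_rows, never from a script. Its argument "rows" is text: rows parted by semicolons, each of 5 numbers parted by spaces: the opening, from 0 (shut) to 1 (fully open), then the shift along the tool's x, y, z in cm, then the turn about the tool's x in units of 5 degrees (1.0 is 5 degrees). In form: grip x y z yaw; .... A call has 1 to 12 rows; each row is the pose to reach, as a shift and turn from the pose commanded when the call began, along the tool's axes at that moment; what a row does not reach only later rows make up. A row lasts 1/10 s, in which the tool goes at most 50 mm and 8.59 degrees, less where a joint would pass 70% of its speed; a pose out of reach is approached as far as the arm can. A call with a gripper value outside its range is refused whole. The fingers move at their own pace and stop on an object; "grip_force" is the grip in N (left out, the last holds). Time passes only in rows, so rows that repeat a pose let the fingers close. It gives the time, the measured TCP pose, the force and the opening at its end, in the units of the state.
- ctrl.sense(): the state, without advancing time (a new reading comes with each control period).
- capture(name): name is "side" or "top"; returns a dict with "pixels" (384x512x3 uint8, red, green, blue), "intrinsics" (3x3 intrinsics, pixels), "view" (4x4, takes a point from world to camera coordinates). Camera axes: x right, y down, z forward; pixel columns grow to the right and rows downward; lengths in mm; the calibration is good to about 2 mm. A picture is of the moment at which its call begins. There is no depth.
- workorder.finish_job(): hands the job in, once; it reports no verdict.
Trained networks look in a picture, given as the dict that the camera call returned (one of the last four; its "shot" number tells which), for a name from the list of things; names that differ only in an ending like _2 or _b are one class to them, and where a whole thing is asked for, a point or a joint stands for the part that bears it (a point fixed in the world has none). Each returns a list of dicts, best first, with "confidence" (0 to 1); they miss things now and then, are a little off and sometimes report something else, mostly with a low value. They report only what shows in the picture. A call takes as long as a camera call.
- nets.boxes_of(picture, target): "location" ([x, y, z] in mm, in world coordinates, good to about 4 mm: the middle of the surface that is visible of it).
- nets.spot_point(picture, target): "location" ([x, y, z] in mm, in world coordinates, good to about 4 mm: a listed point, or the origin of a listed thing).
The state is a dict: "time_s": time; "joints": joint angles; "dq": joint speeds; "tau": joint torques, N m; "eef_pos": TCP position; "ee_rot": TCP orientation; "force": force on the tool from outside, world axes, zero at the start; "wrist_torque": the same for the moment, N m; "grip_width": opening from 0.0 (shut) to 1.0 (fully open).
Only numpy, scipy, OpenCV 4.12 (cv2) and the standard library are available. Lean on these libraries where they do the work, as an engineer would, in place of code of your own. Each camera call takes 0.05 s, during which the arm holds its last target.

## Working session

There is one attempt and no reset: what is moved stays moved. The work goes in short steps, Python scripts to look and compute and a tool call to move; the robot and the scene stay as the last step left them, time stands still between calls to the robot, and variables do not carry over. Pictures are saved under pics/ and viewed, and the job is handed in when it is done.

Besides the shell and the picture viewer there is one more tool, called after "Request:" as name(argument=value, ...) on one line, values as JSON. send_rows: Moves the arm, as the interface text tells. Its arguments: {"type":"object","properties":{"rows":{"type":"string"},"grip_force":{"type":"number"}},"required":["rows"]}

```bash
mkdir -p pics
python3 - <<'E'
from rig import ctrl,capture,nets
import cv2
s=ctrl.sense(); print(s, ctrl.pinch_z)
for n in("top","side"):
    p=capture(n); cv2.imwrite(f"pics/{n}0.png",cv2.cvtColor(p["pixels"],cv2.COLOR_RGB2BGR))
    print(n,p["intrinsics"].tolist(),p["view"].tolist())
    for t in("frame","backing_board","tape","ink_tin","bulldog_clip","marker","clip_far_left"):
        print(t,[(d["location"],d["confidence"]) for d in nets.spot_point(p,t)][:6])
E
```

```text
{'time_s': 0.0, 'joints': array([-1.45839471e+00,  3.13430237e-01,  1.49843374e+00, -1.66104586e-05,
        1.33102535e+00, -2.23394393e-01]), 'dq': array([-0.00148074, -0.00036831, -0.00033922,  0.00208802,  0.00071547,
       -0.0012614 ]), 'tau': array([-3.75223590e-04, -4.12266791e+01, -2.59746426e+01, -1.95927628e-04,
        4.17140560e-03,  3.50665528e-05]), 'eef_pos': array([ 172.9554288 , -495.41378349,  230.74645745]), 'ee_rot': array([ 0.576215  ,  0.40975058,  0.57683487, -0.40907489]), 'force': array([-0.16722631, -0.02506144,  0.06803675]), 'wrist_torque': array([-0.00745481,  0.00820783, -0.04016601]), 'grip_width': 0.9997787730464077} 18.700000000000003
top [[499.0995522044428, 0.0, 260.5524363542948], [0.0, 499.0995522044428, 193.56754698923677], [0.0, 0.0, 1.0]] [[-0.010542878547677957, -0.9999345947245194, 0.004433281520457777, 91.01400535699405], [-0.9910462249903448, 0.00985881237254814, -0.13315473611925985, 535.8276056289699], [0.13310232020635754, -0.005797421126122607, -0.9910853456004536, 1122.6015788079676], [0.0, 0.0, 0.0, 1.0]]
frame []
backing_board [([555.5, 113.1, 28.0], 0.68), ([522.8, -89.2, 11.1], 0.62)]
tape [([658.6, 300.1, 14.8], 0.73), ([520.7, -90.0, 6.3], 0.68)]
ink_tin [([658.4, 303.0, 15.0], 0.71)]
bulldog_clip [([699.8, 78.2, 13.5], 0.65)]
marker [([425.0, 166.0, 7.7], 0.7), ([519.8, -89.6, 7.6], 0.41)]Traceback (most recent call last):
  File "<stdin>", line 8, in <module>
ValueError: it knows: backing_board, bulldog_clip, frame, ink_tin, marker, tape
```

View pics/top0.png

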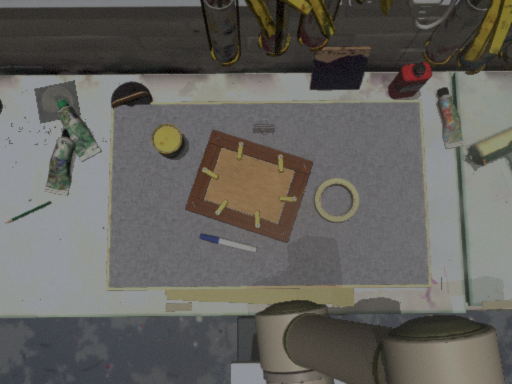

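```bash
python3 - <<'E'
from rig import ctrl,capture,nets
import cv2
for n in("side",):
    p=capture(n); cv2.imwrite(f"pics/{n}0.png",cv2.cvtColor(p["pixels"],cv2.COLOR_RGB2BGR))
    print(n,p["intrinsics"].tolist(),p["view"].tolist())
E
python3 -c "
import cv2
i=cv2.imread('pics/top0.png')[80:340,60:400]
cv2.imwrite('pics/top0z.png',cv2.resize(i[40:230,40:250],None,fx=3.15,fy=3.15,interpolation=cv2.INTER_CUBIC))"
```

```text
side [[368.13106759721006, 0.0, 254.1388390797395], [0.0, 368.13106759721006, 191.192693286323], [0.0, 0.0, 1.0]] [[0.96367561253758, -0.2667769108214801, -0.012625119914993963, -502.9101805167191], [-0.11574401489030525, -0.37456475771876213, -0.9199481318488331, 148.29726568055753], [0.24069199574849326, 0.8879928615296594, -0.39183675306812926, 679.4413598449139], [0.0, 0.0, 0.0, 1.0]]
```

View pics/top0z.png

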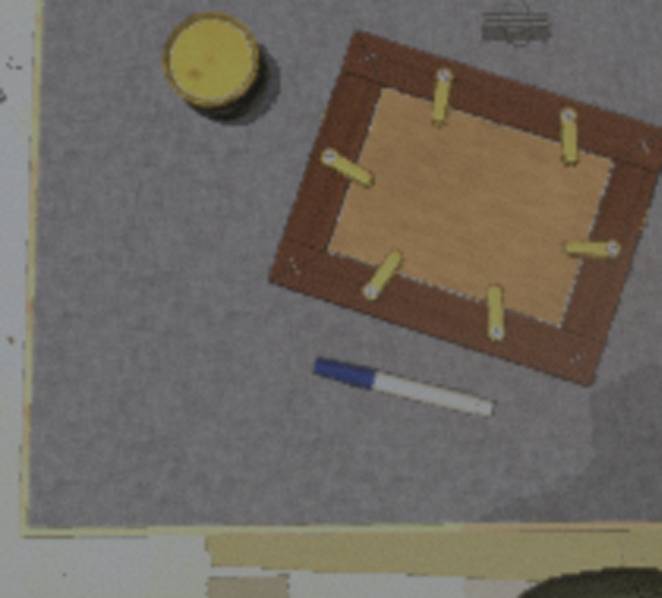

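View pics/side0.png

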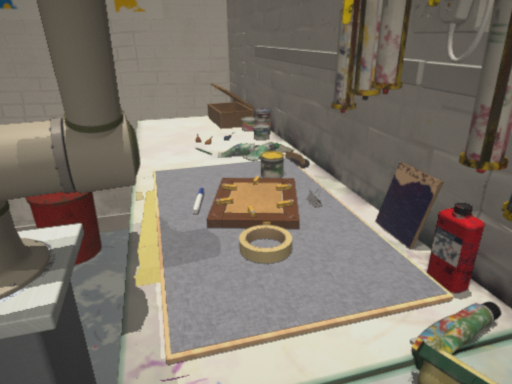

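```bash
cat > h.py <<'E'
import numpy as np
from scipy.optimize import least_squares
PIV={'FL':(84,48),'FR':(84,-48),'R':(0,-109),'NR':(-84,-48),'NL':(-84,48),'L':(0,109)}
ZERO={'FL':np.pi,'FR':np.pi,'R':np.pi/2,'NR':0,'NL':0,'L':-np.pi/2}
def ray(p,uv,z):
    K,V=np.array(p["intrinsics"]),np.array(p["view"])
    R,t=V[:3,:3],V[:3,3]; c=-R.T@t
    d=R.T@np.linalg.solve(K,[uv[0],uv[1],1]); return (c+d*(z-c[2])/d[2])
def proj(p,X):
    K,V=np.array(p["intrinsics"]),np.array(p["view"])
    q=K@(V[:3,:3]@np.asarray(X,float)+V[:3,3]); return q[:2]/q[2]
def fit(A,B):
    f=lambda v:((np.array([[np.cos(v[2]),-np.sin(v[2])],[np.sin(v[2]),np.cos(v[2])]])@A.T).T+v[:2]-B).ravel()
    r=least_squares(f,[*B.mean(0),-.2]); return r.x,f(r.x).reshape(-1,2)
E
cat > a.py <<'E'
from h import *
from rig import capture
import cv2
p=capture("top")
sc={'FL':(444,75),'FR':(568,116),'R':(613,249),'NR':(496,333),'NL':(371,292),'L':(329,156)}
tp={'FL':(439,123),'FR':(571,162),'R':(566,248),'NR':(495,286),'NL':(398,254),'L':(372,184)}
px=lambda u:(100+u[0]/3.15-.35,120+u[1]/3.15-.35)
A=np.array([PIV[k] for k in sc]);B=np.array([ray(p,px(sc[k]),46)[:2] for k in sc])
x,r=fit(A,B);print(x,r.round(1).tolist())
# corners (zoom) 
cz=[(358,32),(270,281),(592,385)];CA=np.array([(100,125),(-100,125),(-100,-125)])
CB=np.array([ray(p,px(c),34)[:2] for c in cz]);x2,r2=fit(CA,CB);print(x2,r2.round(1).tolist())
for i,k in enumerate(sc):
    t=ray(p,px(tp[k]),43)[:2]-B[i]
    a=np.arctan2(t[1],t[0])-x[2]-ZERO[k]; print(k,B[i].round(1),np.hypot(*t).round(1),((a+np.pi)%(2*np.pi)-np.pi).round(2))
E
python3 a.py
```

```text
[ 5.57830212e+02  1.12191686e+02 -3.28453096e-01] [[-0.8, -0.3], [0.0, 0.1], [-0.0, 0.7], [0.6, -0.3], [0.8, 0.1], [-0.6, -0.2]]
[ 5.57493648e+02  1.09879210e+02 -3.24855594e-01] [[2.1, 0.8], [-0.4, 0.5], [-1.7, -1.3]]
FL [653.6 130.8] 35.7 0.22
FR [621.8  39.6] 34.0 0.38
R [522.7   8.3] 34.2 0.29
NR [462.3  94.2] 34.5 0.34
NL [493.  184.7] 34.1 -0.28
L [593.6 215.6] 37.5 -0.25
```

```bash
cat > m.py <<'E'
from h import *
import sys
from rig import ctrl
from scipy.spatial.transform import Rotation as Ro
x,y,th=557.8,112.0,-0.328
def w(fx,fy): return np.array([x+fx*np.cos(th)-fy*np.sin(th), y+fx*np.sin(th)+fy*np.cos(th)])
def fr(p): d=np.array(p[:2])-[x,y]; return np.array([d[0]*np.cos(th)+d[1]*np.sin(th), -d[0]*np.sin(th)+d[1]*np.cos(th)])
s=ctrl.sense()
q=s["ee_rot"]; R=Ro.from_quat([q[1],q[2],q[3],q[0]]).as_matrix()
print("t",s["time_s"],"pos",s["eef_pos"].round(1),"frame",fr(s["eef_pos"]).round(1),"F",s["force"].round(1),"q6",s["joints"][5].round(2),s["grip_width"])
print(R.round(3).tolist())
zf=R[:2,2]; print("tool z angle in frame deg",np.degrees(np.arctan2(zf[1],zf[0])-th), "y:",np.degrees(np.arctan2(R[1,1],R[0,1])-th))
if len(sys.argv)>2:
    t=np.array([*w(float(sys.argv[1]),float(sys.argv[2])),float(sys.argv[3])])
    print("target",t.round(1),"tool shift cm",(R.T@(t-s["eef_pos"])/10).round(2))
E
python3 m.py 63 73 110
```

```text
t 0.45 pos [ 173.  -495.7  231.3] frame [-168.5 -699.3] F [ 0.  -0.1  0.5] q6 -0.22 1.0042018902625205
[[-0.0, 0.944, 0.33], [0.0, 0.33, -0.944], [-1.0, 0.0, -0.0]]
tool z angle in frame deg -51.967065878066784 y: 38.03293407286657
target [641.  160.8 110. ] tool shift cm [ 12.13  65.82 -46.56]
```

Request:
send_rows(rows="0 0 5 -3.5 0.6;0 0 10 -7 1.2;0 0 15 -10.5 1.8;0 0 20 -14 2.4;0 0 25 -17.5 3;0 0 30 -21 3.6;0 0 35 -24.7 4.2;0 0 40 -28.2 5;0 0 45 -31.7 6;0 0 50 -35.2 7;0 0 55 -38.8 7.6;0 0 60 -42.4 7.6", grip_force=20)

```text
time_s: 1.65
eef_pos: [522.9, -5.6, 231.4]
ee_rot: [0.412, 0.575, 0.411, -0.575]
force: [0.3, -1.0, 0.6]
grip_width: -0.006
```

```bash
python3 m.py 63 73 110
```

```text
t 1.65 pos [522.9  -5.6 231.4] frame [   4.8 -122.6] F [ 0.3 -1.   0.6] q6 1.66 -0.005859080906209992
[[0.0, 0.946, -0.323], [-0.0, -0.323, -0.946], [-1.0, 0.001, 0.0]]
tool z angle in frame deg -90.04224149030048 y: -0.042240159760174284
target [641.  160.8 110. ] tool shift cm [ 12.15   5.8  -19.56]
```

Request:
send_rows(rows="0 2 1 -4 0;0 4 2 -8 0;0 6 3.5 -12 0;0 8 4.5 -16 0;0 10 5.8 -19.5 0;0 12.1 5.8 -19.5 0;0 12.1 5.8 -19.5 0;0 12.1 5.8 -19.5 0")

```text
time_s: 2.45
eef_pos: [639.6, 158.0, 110.8]
ee_rot: [-0.412, -0.575, -0.412, 0.575]
force: [0.1, 0.2, -0.7]
grip_width: -0.003
```

```bash
python3 m.py 63 73 39
python3 - <<'E'
from rig import capture
import cv2
for n in("top","side"):
    p=capture(n); i=cv2.cvtColor(p["pixels"],cv2.COLOR_RGB2BGR)
    i=i[110:260,160:360] if n=="top" else i[60:270,180:380]
    cv2.imwrite(f"pics/{n}1.png",cv2.resize(i,None,fx=2.8,fy=2.8,interpolation=cv2.INTER_CUBIC))
E
```

```text
t 2.45 pos [639.6 158.  110.8] frame [62.6 69.9] F [ 0.1  0.2 -0.7] q6 1.96 -0.0027575264365376066
[[-0.0, 0.947, -0.322], [-0.0, -0.322, -0.947], [-1.0, -0.0, 0.0]]
tool z angle in frame deg -89.98446397739355 y: 0.015535777939257358
target [641.  160.8  39. ] tool shift cm [ 7.18  0.04 -0.31]
```

View pics/side1.png

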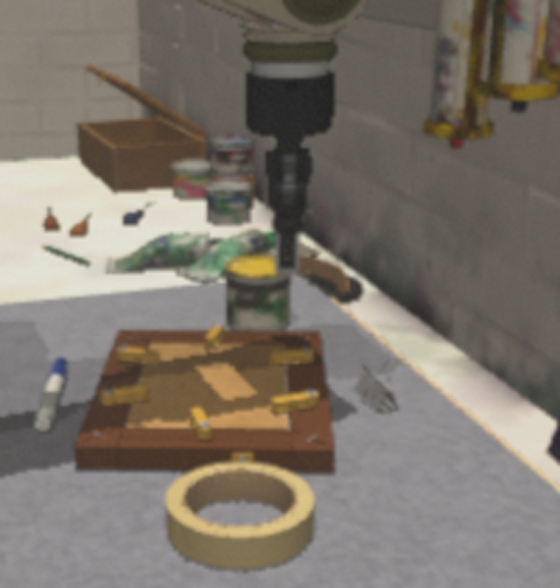

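View pics/top1.png

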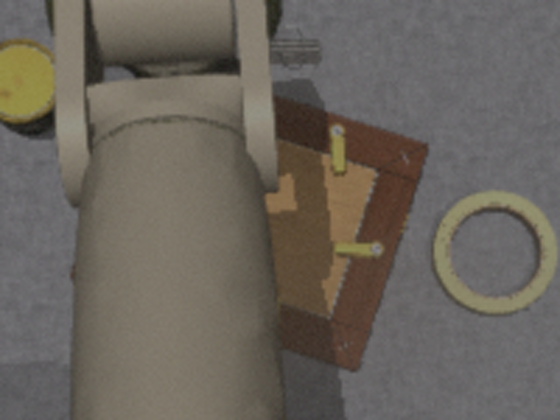

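Request:
send_rows(rows="0 2 0 -0.4 0;0 4 0 -0.4 0;0 5.5 0 -0.4 0;0 6.5 0 -0.4 0;0 7.2 0 -0.4 0;0 7.2 0 -0.4 0;0 7.2 0 -0.4 0")

```text
time_s: 3.25
eef_pos: [641.3, 162.1, 39.0]
ee_rot: [0.412, 0.575, 0.412, -0.574]
force: [-0.5, -0.3, -0.4]
grip_width: 0.0
```

```bash
python3 m.py 63 73 39
python3 - <<'E'
from rig import capture
import cv2
for n in("side",):
    p=capture(n); i=cv2.cvtColor(p["pixels"],cv2.COLOR_RGB2BGR)
    i=i[160:240,200:310]
    cv2.imwrite(f"pics/{n}2.png",cv2.resize(i,None,fx=6,fy=6,interpolation=cv2.INTER_CUBIC))
E
```

```text
t 3.25 pos [641.3 162.1  39. ] frame [62.9 74.3] F [-0.5 -0.3 -0.4] q6 1.97 0.0001749033641243732
[[0.001, 0.947, -0.322], [0.0, -0.322, -0.947], [-1.0, 0.001, -0.0]]
tool z angle in frame deg -89.9696528532173 y: 0.030322345274466558
target [641.  160.8  39. ] tool shift cm [0.   0.01 0.13]
```

View pics/side2.png

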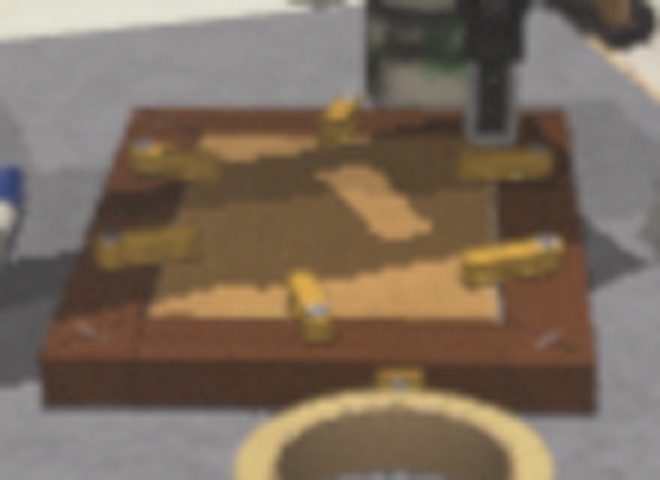

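Request:
send_rows(rows="0 0 0 0.7 0;0 0 0 1.4 0;0 0 0 2.1 0;0 0 0 2.8 0;0 0 0 3.5 0;0 0 0 4.2 0;0 0 0 4.9 0;0 0 0 5.6 0;0 0 0 6.3 0;0 0 0 7 0;0 0 0 7.7 0;0 0 0 7.7 0")

```text
time_s: 4.5
eef_pos: [616.0, 88.3, 38.4]
ee_rot: [-0.412, -0.575, -0.412, 0.575]
force: [0.8, -0.3, -0.1]
grip_width: 0.001
```

```bash
python3 m.py 63 -80 39
python3 - <<'E'
from rig import capture
import cv2
for n in("side",):
    p=capture(n); i=cv2.cvtColor(p["pixels"],cv2.COLOR_RGB2BGR)
    i=i[160:240,200:310]
    cv2.imwrite(f"pics/{n}3.png",cv2.resize(i,None,fx=6,fy=6,interpolation=cv2.INTER_CUBIC))
E
```

```text
t 4.5 pos [616.   88.3  38.4] frame [62.8 -3.7] F [ 0.8 -0.3 -0.1] q6 1.85 0.0006918285523620689
[[-0.0, 0.947, -0.322], [-0.0, -0.322, -0.947], [-1.0, 0.0, 0.0]]
tool z angle in frame deg -90.01656976397298 y: -0.016569469554947786
target [591.7  16.   39. ] tool shift cm [-0.06  0.03  7.63]
```

View pics/side3.png

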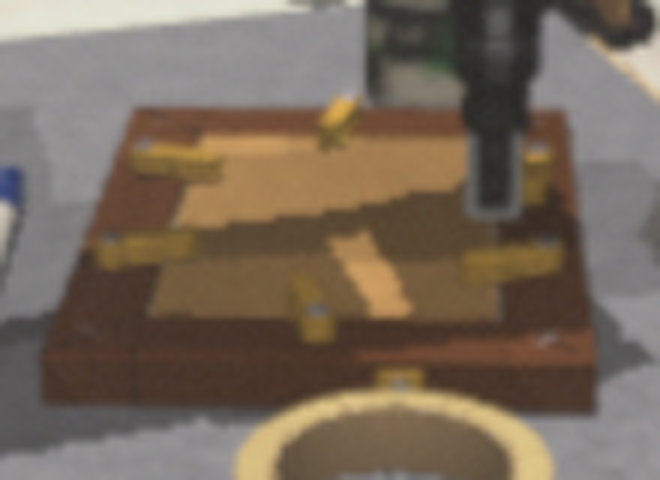

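Far-left clip (zoomed ~(538,175)) now lies along the rail, and the frame hasn't moved. I'll continue the pass.

Request:
send_rows(rows="0 0 0 0.7 0;0 0 0 1.4 0;0 0 0 2.1 0;0 0 0 2.8 0;0 0 0 3.5 0;0 0 0 4.2 0;0 0 0 4.9 0;0 0 0 5.6 0;0 0 0 6.3 0;0 0 0 7 0;0 0 0 7.7 0;0 0 0 7.7 0")

```text
time_s: 5.75
eef_pos: [591.2, 15.3, 38.3]
ee_rot: [-0.412, -0.575, -0.411, 0.575]
force: [-1.6, 0.0, 0.2]
grip_width: -0.0
```

Request:
send_rows(rows="0 -2 -0.1 0 0;0 -3 -0.1 0 -2;0 -3 -0.2 0.3 -4;0 -3 -0.2 0.6 -6;0 -3 -0.3 0.8 -8;0 -3 -0.3 0.8 -10;0 -3 -0.3 0.8 -12;0 -3 -0.3 0.8 -14;0 -3 -0.3 0.8 -16;0 -3 -0.3 0.8 -18;0 -3 -0.3 0.8 -18;0 -3 -0.3 0.8 -18")

```text
time_s: 6.95
eef_pos: [586.1, 9.7, 68.4]
ee_rot: [0.698, 0.113, 0.698, -0.113]
force: [-0.4, 0.1, -0.8]
grip_width: 0.002
```

```bash
python3 m.py 60 -88 39
python3 - <<'E'
from rig import capture
import cv2
for n in("side",):
    p=capture(n); i=cv2.cvtColor(p["pixels"],cv2.COLOR_RGB2BGR)
    i=i[160:240,200:310]
    cv2.imwrite(f"pics/{n}4.png",cv2.resize(i,None,fx=6,fy=6,interpolation=cv2.INTER_CUBIC))
E
```

```text
t 6.95 pos [586.1   9.7  68.4] frame [ 59.7 -87.7] F [-0.4  0.1 -0.8] q6 0.14 0.0018543888202078001
[[0.0, 0.317, 0.949], [-0.0, 0.949, -0.317], [-1.0, -0.0, 0.0]]
tool z angle in frame deg 0.3364925643692962 y: 90.33649075778402
target [586.3   9.4  39. ] tool shift cm [ 2.94 -0.03  0.03]
```

View pics/side4.png

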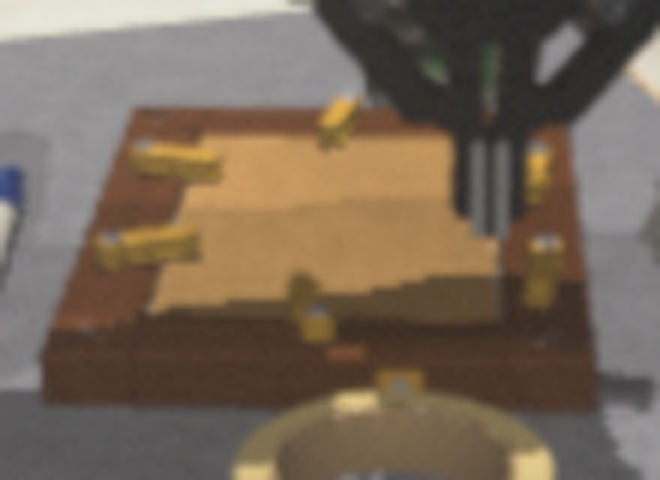

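Request:
send_rows(rows="0 1 0 0 0;0 2 0 0 0;0 2.9 0 0 0;0 2.9 0 -0.8 0;0 2.9 0 -1.6 0;0 2.9 0 -2.4 0;0 2.9 0 -3.2 0;0 2.9 0 -4 0;0 2.9 0 -4.8 0;0 2.9 0 -5.6 0;0 2.9 0 -6.4 0;0 2.9 0 -7.2 0")

```text
time_s: 8.2
eef_pos: [517.3, 33.1, 39.4]
ee_rot: [0.698, 0.115, 0.698, -0.115]
force: [1.0, -0.3, 0.2]
grip_width: -0.003
```

Request:
send_rows(rows="0 0 0 -0.8 0;0 0 0 -1.6 0;0 0 0 -2.4 0;0 0 0 -3.2 0;0 0 0 -4 0;0 0 0 -4.7 0;0 0 0 -4.7 0;0 -3 0 -4.7 0;0 -3 0 -4.7 0")

```text
time_s: 9.1
eef_pos: [475.1, 47.8, 71.9]
ee_rot: [0.7, 0.115, 0.696, -0.115]
force: [1.1, -0.2, -0.3]
grip_width: 0.001
```

```bash
python3 m.py -63 -76 69
python3 - <<'E'
from rig import capture
import cv2
for n in("side",):
    p=capture(n); i=cv2.cvtColor(p["pixels"],cv2.COLOR_RGB2BGR)
    i=i[160:240,200:310]
    cv2.imwrite(f"pics/{n}5.png",cv2.resize(i,None,fx=6,fy=6,interpolation=cv2.INTER_CUBIC))
E
```

```text
t 9.1 pos [475.1  47.8  71.9] frame [-57.6 -87.5] F [ 1.1 -0.2 -0.3] q6 0.18 0.0011116292598282315
[[0.005, 0.322, 0.947], [-0.001, 0.947, -0.322], [-1.0, 0.001, 0.005]]
tool z angle in frame deg 0.037611269984482824 y: 90.03790282164599
target [473.7  60.3  69. ] tool shift cm [ 0.29  1.15 -0.54]
```

View pics/side5.png

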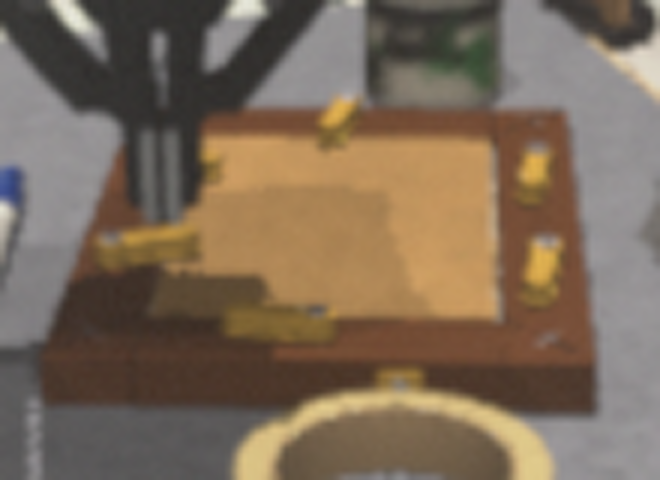

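Request:
send_rows(rows="0 0 1.1 -0.5 1.7;0 0 1.1 -0.5 3.4;0 0 1.1 -0.5 5.1;0 0 1.1 -0.5 6.8;0 0 1.1 -0.5 8.5;0 0 1.1 -0.5 10.2;0 0 1.1 -0.5 11.9;0 0 1.1 -0.5 13.6;0 0 1.1 -0.5 15.3;0 0 1.1 -0.5 17;0 0 1.1 -0.5 18;0 0 1.1 -0.5 18")

```text
time_s: 10.35
eef_pos: [471.9, 60.0, 68.6]
ee_rot: [-0.411, -0.575, -0.412, 0.575]
force: [-0.2, -0.3, -0.8]
grip_width: -0.002
```

```bash
python3 m.py -63 -76 39
```

```text
t 10.35 pos [471.9  60.   68.6] frame [-64.6 -76.9] F [-0.2 -0.3 -0.8] q6 1.78 -0.0015480570562857554
[[-0.001, 0.947, -0.322], [0.0, -0.322, -0.947], [-1.0, -0.001, 0.0]]
tool z angle in frame deg -90.01130100918292 y: -0.011311198078971253
target [473.7  60.3  39. ] tool shift cm [ 2.96  0.16 -0.09]
```

Request:
send_rows(rows="0 1 0.1 0 0;0 2 0.1 0 0;0 2.9 0.1 0 0;0 2.9 0.1 0 0;0 2.9 0.1 -0.7 0;0 2.9 0.1 -1.4 0;0 2.9 0.1 -2.1 0;0 2.9 0.1 -2.8 0;0 2.9 0.1 -3.5 0;0 2.9 0.1 -4.2 0;0 2.9 0.1 -4.9 0;0 2.9 0.1 -5.6 0")

```text
time_s: 11.55
eef_pos: [491.3, 113.4, 40.3]
ee_rot: [0.412, 0.575, 0.412, -0.575]
force: [0.5, 0.5, -0.0]
grip_width: 0.001
```

Request:
send_rows(rows="0 0 0 -0.8 0;0 0 0 -1.6 0;0 0 0 -2.4 0;0 0 0 -3.2 0;0 0 0 -4 0;0 0 0 -4.8 0;0 0 0 -5.6 0;0 0 0 -6.4 0;0 0 0 -7.2 0;0 0 0 -8 0;0 0 0 -8.8 0;0 0 0 -9.6 0")

```text
time_s: 12.75
eef_pos: [522.1, 204.4, 40.3]
ee_rot: [0.412, 0.575, 0.412, -0.575]
force: [0.4, -1.2, -0.6]
grip_width: -0.005
```

```bash
python3 m.py -60 88 69
python3 - <<'E'
from rig import capture
import cv2
for n in("side",):
    p=capture(n); i=cv2.cvtColor(p["pixels"],cv2.COLOR_RGB2BGR)
    i=i[160:240,200:310]
    cv2.imwrite(f"pics/{n}6.png",cv2.resize(i,None,fx=6,fy=6,interpolation=cv2.INTER_CUBIC))
E
```

```text
t 12.75 pos [522.1 204.4  40.3] frame [-63.6  76. ] F [ 0.4 -1.2 -0.6] q6 2.06 -0.004801374067867991
[[0.0, 0.947, -0.322], [0.0, -0.322, -0.947], [-1.0, -0.0, -0.0]]
tool z angle in frame deg -89.96882548144124 y: 0.031175832674269988
target [529.3 214.6  69. ] tool shift cm [-2.87  0.36 -1.2 ]
```

View pics/side6.png

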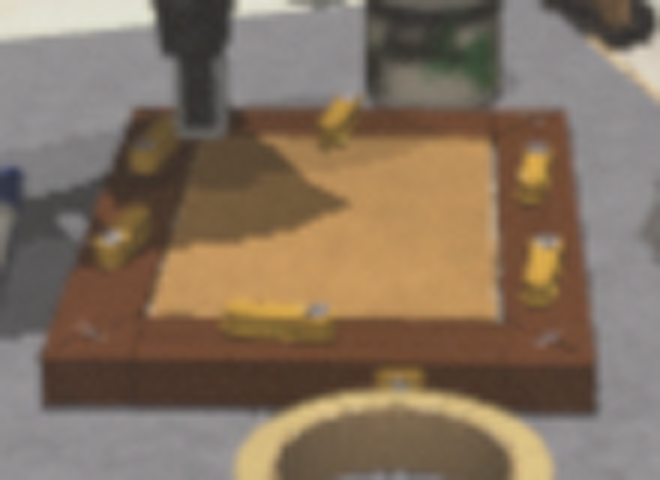

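Request:
send_rows(rows="0 0 0 -0.5 0;0 0 0 -1 0;0 0 0 -1 0;0 -1.5 0.2 -1.2 0;0 -2.9 0.4 -1.2 0;0 -2.9 0.4 -1.2 0;0 -2.9 0.4 -1.2 -1.7;0 -2.9 0.4 -1.2 -3.4;0 -2.9 0.4 -1.2 -5.1;0 -2.9 0.4 -1.2 -6.8;0 -2.9 0.4 -1.2 -8.5;0 -2.9 0.4 -1.2 -10.2")

```text
time_s: 14.0
eef_pos: [529.1, 213.5, 68.5]
ee_rot: [0.62, 0.339, 0.621, -0.34]
force: [0.4, 0.4, 0.1]
grip_width: -0.005
```

Request:
send_rows(rows="0 0 0 0 -1.7;0 0 0 0 -3.4;0 0 0 0 -5.1;0 0 0 0 -6.8;0 0 0 0 -7.8;0 0 0 0 -7.8;0 0 0 0 -7.8")

```text
time_s: 14.7
eef_pos: [529.3, 213.6, 68.8]
ee_rot: [0.697, 0.116, 0.698, -0.116]
force: [0.3, 0.4, 0.1]
grip_width: 0.003
```

```bash
python3 m.py -60 88 39
```

```text
t 14.7 pos [529.3 213.6  68.8] frame [-59.7  87. ] F [0.3 0.4 0.1] q6 0.51 0.0032181272098392062
[[-0.001, 0.324, 0.946], [-0.0, 0.946, -0.324], [-1.0, -0.0, -0.001]]
tool z angle in frame deg -0.11772423403460619 y: 89.8822885460447
target [529.3 214.6  39. ] tool shift cm [ 2.98  0.1  -0.03]
```

Request:
send_rows(rows="0 0 0.1 1.2 0;0 0 0.1 1.2 0;0 1 0.1 1.2 0;0 2 0.1 1.2 0;0 2.9 0.1 1.2 0;0 2.9 0.1 1.2 0;0 2.9 0.1 2 0;0 2.9 0.1 2.8 0;0 2.9 0.1 3.6 0;0 2.9 0.1 4.4 0;0 2.9 0.1 5.2 0;0 2.9 0.1 6 0")

```text
time_s: 15.9
eef_pos: [586.9, 195.1, 40.1]
ee_rot: [0.697, 0.115, 0.698, -0.115]
force: [-1.9, 0.1, -0.2]
grip_width: 0.001
```

Request:
send_rows(rows="0 0 0 0.8 0;0 0 0 1.6 0;0 0 0 2.4 0;0 0 0 3.2 0;0 0 0 4 0;0 0 0 4.8 0;0 0 0 5.2 0;0 0 0 5.2 0;0 -4 0 5.2 0;0 -9 0 5.2 0;0 -14 0 5.2 0;0 -16 0 5.2 0")

```text
time_s: 17.1
eef_pos: [637.0, 179.0, 206.1]
ee_rot: [0.7, 0.116, 0.695, -0.114]
force: [-0.0, -0.4, 1.5]
grip_width: 0.002
```

```bash
python3 m.py 0 -350 200
python3 - <<'E'
from rig import capture
import cv2
for n in("side","top"):
    p=capture(n); i=cv2.cvtColor(p["pixels"],cv2.COLOR_RGB2BGR)
    i=i[160:240,200:310] if n=="side" else i[110:260,160:360]
    cv2.imwrite(f"pics/{n}7.png",cv2.resize(i,None,fx=600/i.shape[1],fy=600/i.shape[1],interpolation=cv2.INTER_CUBIC))
E
```

```text
t 17.1 pos [637.  179.  206.1] frame [53.3 89. ] F [-0.  -0.4  1.5] q6 0.42 0.002465659300479179
[[0.008, 0.321, 0.947], [0.001, 0.947, -0.321], [-1.0, 0.003, 0.007]]
tool z angle in frame deg 0.0584921883799095 y: 90.05985336285968
target [ 445.  -219.3  200. ] tool shift cm [  0.43 -43.89  -5.38]
```

View pics/side7.png

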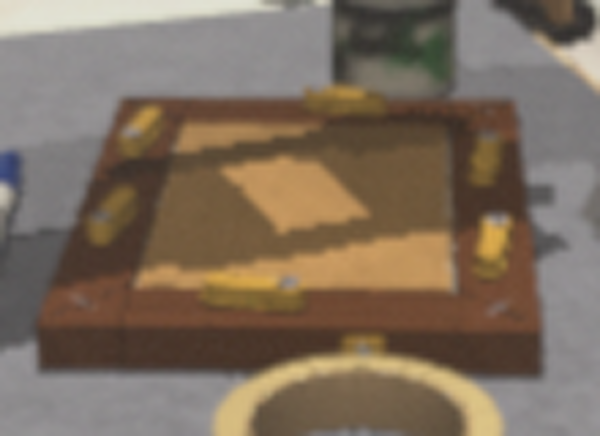

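All six appear turned. I'll move the arm aside for a top-view measurement.

Request:
send_rows(rows="0 0 -4 0 0;0 0 -8 -1 0;0 0 -12 -2 0;0 0 -16 -3 0;0 0 -20 -4 0;0 0 -24 -5 0;0 0 -28 -6 0;0 0 -32 -7 0;0 0 -36 -8 0;0 0 -40 -8 0;0 0 -44 -8 0;0 0 -48 -8 0")

```text
time_s: 18.4
eef_pos: [404.5, -251.0, 199.1]
ee_rot: [0.697, 0.116, 0.698, -0.115]
force: [0.0, 0.1, 0.7]
grip_width: -0.002
```

Request:
send_rows(rows="0 0 -4 0 0;0 0 -8 -1 0;0 0 -12 -2 0;0 0 -12 -2 0;0 0 -12 -2 0")

```text
time_s: 18.9
eef_pos: [347.7, -357.1, 199.0]
ee_rot: [0.697, 0.117, 0.698, -0.115]
force: [-0.6, 0.3, 0.5]
grip_width: 0.0
```

```bash
python3 m.py
python3 - <<'E'
from rig import capture
import cv2
for n in("top",):
    p=capture(n); i=cv2.cvtColor(p["pixels"],cv2.COLOR_RGB2BGR)
    cv2.imwrite(f"pics/{n}8.png",i)
    cv2.imwrite(f"pics/{n}8z.png",cv2.resize(i[120:250,170:330],None,fx=4.5,fy=4.5,interpolation=cv2.INTER_CUBIC))
E
```

```text
t 18.9 pos [ 347.7 -357.1  199. ] frame [ -47.8 -511.8] F [-0.6  0.3  0.5] q6 -0.71 0.00017211274140037177
[[-0.001, 0.323, 0.946], [0.002, 0.946, -0.323], [-1.0, 0.002, -0.002]]
tool z angle in frame deg -0.05314393689465776 y: 89.94666977882528
```

View pics/top8.png

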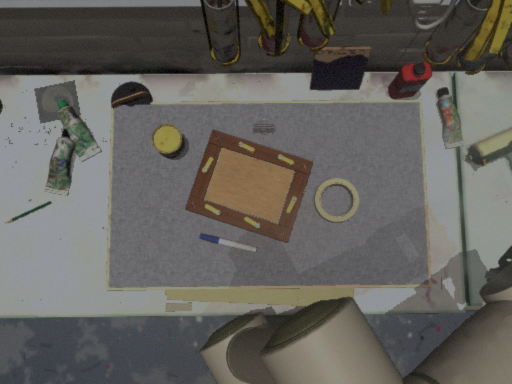

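View pics/top8z.png

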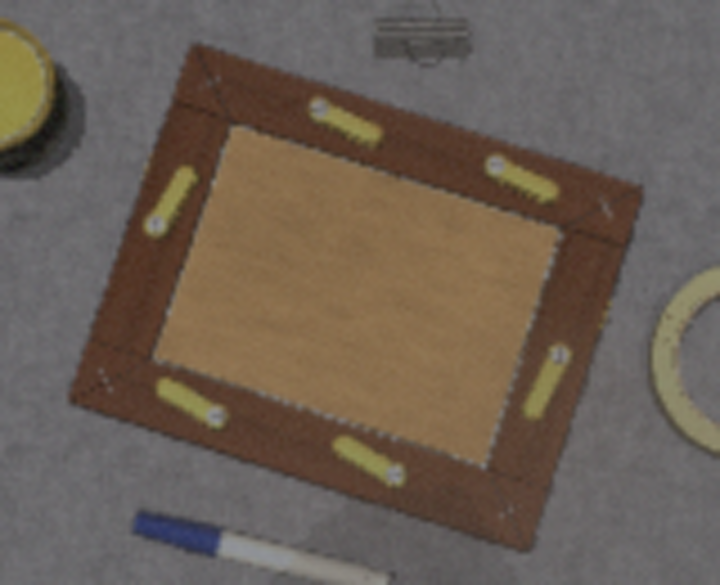

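```bash
cat > b.py <<'E'
from h import *
from rig import capture
import cv2
p=capture("top")
sc={'FL':(319,109),'FR':(495,166),'R':(560,354),'NR':(396,475),'NL':(217,415),'L':(155,225)}
tp={'FL':(382,136),'FR':(557,195),'R':(531,417),'NR':(333,440),'NL':(157,384),'L':(193,168)}
px=lambda u:(170+u[0]/4.5-.4,120+u[1]/4.5-.4)
A=np.array([PIV[k] for k in sc]);B=np.array([ray(p,px(sc[k]),46)[:2] for k in sc])
x,r=fit(A,B);print(x,np.abs(r).max())
for i,k in enumerate(sc):
    t=ray(p,px(tp[k]),43)[:2]-B[i]
    a=np.arctan2(t[1],t[0])-x[2]-ZERO[k]; print(k,np.hypot(*t).round(1),((a+np.pi)%(2*np.pi)-np.pi).round(2))
a=cv2.imread('pics/top0.png').astype(int);b=cv2.imread('pics/top8.png').astype(int)
d=np.abs(a-b).max(2)>40; d[300:]=0
print([tuple(s) for s in cv2.connectedComponentsWithStats(d.astype(np.uint8))[2][1:] if s[4]>8])
E
python3 b.py
```

```text
[ 5.57960248e+02  1.12137134e+02 -3.22325305e-01] 0.6890053194944699
FL 35.3 1.49
FR 35.3 1.46
R 35.3 1.45
NR 36.8 1.37
NL 35.0 1.4
L 35.9 1.33
[(np.int32(243), np.int32(144), np.int32(12), np.int32(8), np.int32(46)), (np.int32(238), np.int32(146), np.int32(4), np.int32(7), np.int32(24)), (np.int32(205), np.int32(157), np.int32(9), np.int32(11), np.int32(48)), (np.int32(282), np.int32(157), np.int32(12), np.int32(8), np.int32(47)), (np.int32(278), np.int32(159), np.int32(5), np.int32(8), np.int32(28)), (np.int32(206), np.int32(170), np.int32(7), np.int32(6), np.int32(29)), (np.int32(286), np.int32(197), np.int32(6), np.int32(4), np.int32(20)), (np.int32(287), np.int32(202), np.int32(8), np.int32(11), np.int32(44)), (np.int32(205), np.int32(204), np.int32(11), np.int32(9), np.int32(52)), (np.int32(218), np.int32(205), np.int32(6), np.int32(7), np.int32(24)), (np.int32(244), np.int32(216), np.int32(16), np.int32(10), np.int32(72)), (np.int32(468), np.int32(246), np.int32(44), np.int32(54), np.int32(1370)), (np.int32(415), np.int32(253), np.int32(49), np.int32(37), np.int32(530)), (np.int32(454), np.int32(295), np.int32(12), np.int32(5), np.int32(46)), (np.int32(329), np.int32(297), np.int32(25), np.int32(3), np.int32(50)), (np.int32(361), np.int32(297), np.int32(31), np.int32(3), np.int32(60))]
```

```bash
python3 m.py 27 78 199
```

```text
t 19.0 pos [ 348.5 -356.3  199.6] frame [ -47.2 -510.8] F [-0.1 -0.9 -0.8] q6 -0.71 2.8361016138107328e-05
[[-0.001, 0.321, 0.947], [0.001, 0.947, -0.321], [-1.0, 0.001, -0.001]]
tool z angle in frame deg 0.08132858093130986 y: 90.08126445652479
target [608.5 177.1 199. ] tool shift cm [ 0.12 58.87  7.51]
```

Request:
send_rows(rows="0 0 4.5 2 0;0 0 9 4 0;0 0 14 6 0;0 0 19 7.5 0;0 0 24 7.5 0;0 0 29 7.5 0;0 0 34 7.5 0;0 0 39 7.5 0;0 0 44 7.5 0;0 0 49 7.5 0;0 0 54 7.5 0;0 0 58.8 7.5 0")

```text
time_s: 20.2
eef_pos: [606.7, 175.3, 200.1]
ee_rot: [0.698, 0.114, 0.698, -0.115]
force: [0.8, -1.0, 0.9]
grip_width: 0.0
```

Request:
send_rows(rows="0 2 0 0 0;0 4 0 0 0;0 8 0 0 0;0 12 0 0 0;0 12 0 0 0;0 12 0 0 0")

```text
time_s: 20.8
eef_pos: [607.1, 172.6, 81.2]
ee_rot: [0.698, 0.115, 0.698, -0.115]
force: [0.6, -0.8, 1.5]
grip_width: -0.001
```

```bash
python3 m.py 27 78 39.5
```

```text
t 20.8 pos [607.1 172.6  81.2] frame [27.1 73.3] F [ 0.6 -0.8  1.5] q6 0.42 -0.0014007230539397398
[[0.0, 0.32, 0.947], [0.0, 0.947, -0.32], [-1.0, 0.0, 0.0]]
tool z angle in frame deg 0.10327570082973589 y: 90.10327583410228
target [608.5 177.1  39.5] tool shift cm [ 4.17  0.47 -0.01]
```

Request:
send_rows(rows="0 2 0 0 0;0 3.5 0 0 0;0 4.1 0 0 0;0 4.1 0 0 0;0 4.1 0.6 0 0;0 4.1 1.1 0 0;0 4.1 1.5 0 0;0 4.1 1.8 0 0;0 4.1 2 0 0;0 4.1 2 0 0;0 4.1 1 0 0;0 0 1 0 0")

```text
time_s: 22.0
eef_pos: [607.2, 179.5, 75.6]
ee_rot: [0.694, 0.115, 0.701, -0.117]
force: [1.2, 0.4, -0.1]
grip_width: -0.0
```

```bash
python3 m.py -50 20 81;  python3 - <<'E'
from rig import capture
import cv2
for n in("side",):
    p=capture(n); i=cv2.cvtColor(p["pixels"],cv2.COLOR_RGB2BGR)
    i=i[160:240,200:310] if n=="side" else i[110:260,160:360]
    cv2.imwrite(f"pics/{n}9.png",cv2.resize(i,None,fx=600/i.shape[1],fy=600/i.shape[1],interpolation=cv2.INTER_CUBIC))
E
```

```text
t 22.0 pos [607.2 179.5  75.6] frame [25.  79.8] F [ 1.2  0.4 -0.1] q6 0.43 -0.0001400734311355116
[[-0.011, 0.322, 0.947], [-0.001, 0.947, -0.323], [-1.0, -0.005, -0.01]]
tool z angle in frame deg -0.02233424471776183 y: 89.98032893245973
target [516.9 147.   81. ] tool shift cm [-0.43 -5.98 -7.5 ]
```

View pics/side9.png

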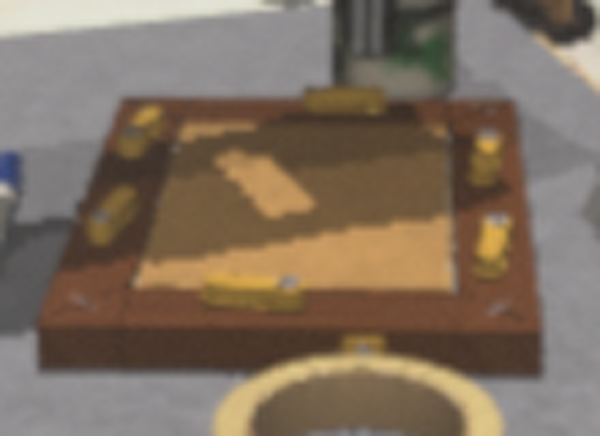

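Request:
send_rows(rows="0 -0.5 -0.8 -1.5 1.7;0 -0.5 -0.8 -3 3.4;0 -0.5 -0.8 -4.5 5.1;0 -0.5 -0.8 -6 6.8;0 -0.5 -0.8 -7.3 8.5;0 -0.5 -0.8 -7.3 10.2;0 -0.5 -0.8 -7.3 11.9;0 -0.5 -0.8 -7.3 13.6;0 -0.5 -0.8 -7.3 15.3;0 -0.5 -0.8 -7.3 17;0 -0.5 -0.8 -7.3 18;0 -0.5 -0.8 -7.3 18")

```text
time_s: 23.25
eef_pos: [538.6, 196.6, 85.5]
ee_rot: [0.412, 0.575, 0.411, -0.575]
force: [0.6, 0.3, 0.0]
grip_width: 0.001
```

```bash
python3 m.py -50 72 39.5
```

```text
t 23.25 pos [538.6 196.6  85.5] frame [-45.4  73.9] F [0.6 0.3 0. ] q6 2.04 0.001058748952762861
[[0.0, 0.947, -0.323], [0.0, -0.323, -0.947], [-1.0, 0.0, -0.0]]
tool z angle in frame deg -90.02529951420316 y: -0.025302517578561785
target [533.7 196.3  39.5] tool shift cm [ 4.6  -0.46  0.19]
```

Request:
send_rows(rows="0 2 0 0.2 0;0 4 0 0.2 0;0 4.6 0 0.2 0;0 4.6 0 0.2 0;0 4.6 -0.6 0.2 0;0 4.6 -1.2 0.2 0;0 4.6 -1.6 0.2 0;0 4.6 -2 0.2 0;0 4.6 -2.2 0.2 0;0 4.6 -2.2 0.2 0;0 4.6 -1 0.2 0;0 4.6 0 0.2 0")

```text
time_s: 24.45
eef_pos: [539.2, 194.8, 39.4]
ee_rot: [0.412, 0.575, 0.412, -0.575]
force: [-0.9, -0.2, 1.0]
grip_width: -0.005
```

Request:
send_rows(rows="0 -3 0 0 0;0 -3 0 3 0;0 -3 0 6 0;0 -3 0 9.2 0;0 -3 0 9.2 0;0 -1.5 0 9.2 0;0 0 0 9.2 0;0 0 0 9.2 0")

```text
time_s: 25.25
eef_pos: [508.2, 108.0, 37.8]
ee_rot: [-0.411, -0.574, -0.412, 0.576]
force: [0.3, 0.1, 0.1]
grip_width: 0.003
```

```bash
python3 m.py -67.5 -20 39.5
```

```text
t 25.25 pos [508.2 108.   37.8] frame [-45.6 -19.7] F [0.3 0.1 0.1] q6 1.88 0.0034167458934388473
[[-0.003, 0.947, -0.322], [0.0, -0.322, -0.947], [-1.0, -0.003, 0.001]]
tool z angle in frame deg -89.9839390296282 y: 0.015926214097756276
target [487.5 114.8  39.5] tool shift cm [-0.16 -2.19  0.03]
```

Push, back off, rise, and begin withdrawing.

Request:
send_rows(rows="0 0 0 0 0;0 0 -0.6 0 0;0 0 -1.2 0 0;0 0 -1.6 0 0;0 0 -2 0 0;0 0 -2.2 0 0;0 0 -2.2 0 0;0 0 -1 0 0;0 -3 -0.5 0 0;0 -8 -0.5 0 0;0 -13 -0.5 0 0;0 -16 -0.5 0 0")

```text
time_s: 26.45
eef_pos: [504.4, 109.6, 203.0]
ee_rot: [0.413, 0.576, 0.411, -0.574]
force: [0.5, 0.2, -0.3]
grip_width: -0.003
```

Request:
send_rows(rows="0 0 0 4 0;0 0 0 8 0;0 0 0 12 0;0 0 0 16 0;0 0 0 20 0;0 0 0 24 0;0 0 0 28 0;0 0 0 32 0;0 0 -1 36 0;0 0 -2 40 0;0 0 -3 45 0;0 0 -3 50 0")

```text
time_s: 27.65
eef_pos: [313.2, -354.4, 199.5]
ee_rot: [-0.412, -0.575, -0.412, 0.575]
force: [1.7, 0.0, -0.3]
grip_width: 0.002
```

Request:
send_rows(rows="0 0 0 0 0;0 0 0 0 0;0 0 0 0 0")

```text
time_s: 27.95
eef_pos: [315.1, -352.4, 199.2]
ee_rot: [0.412, 0.575, 0.412, -0.575]
force: [-0.1, 0.3, -0.9]
grip_width: -0.001
```

```bash
python3 m.py
python3 - <<'E'
from rig import capture
import cv2
for n in("top",):
    p=capture(n); i=cv2.cvtColor(p["pixels"],cv2.COLOR_RGB2BGR)
    cv2.imwrite(f"pics/{n}10.png",i)
    cv2.imwrite(f"pics/{n}10z.png",cv2.resize(i[120:250,170:330],None,fx=4.5,fy=4.5,interpolation=cv2.INTER_CUBIC))
E
```

```text
t 27.95 pos [ 315.1 -352.4  199.2] frame [ -80.2 -517.8] F [-0.1  0.3 -0.9] q6 0.81 -0.0008153965061091005
[[-0.0, 0.947, -0.321], [0.001, -0.321, -0.947], [-1.0, -0.0, -0.001]]
tool z angle in frame deg -89.92819870239411 y: 0.07181283977630268
```

View pics/top10z.png

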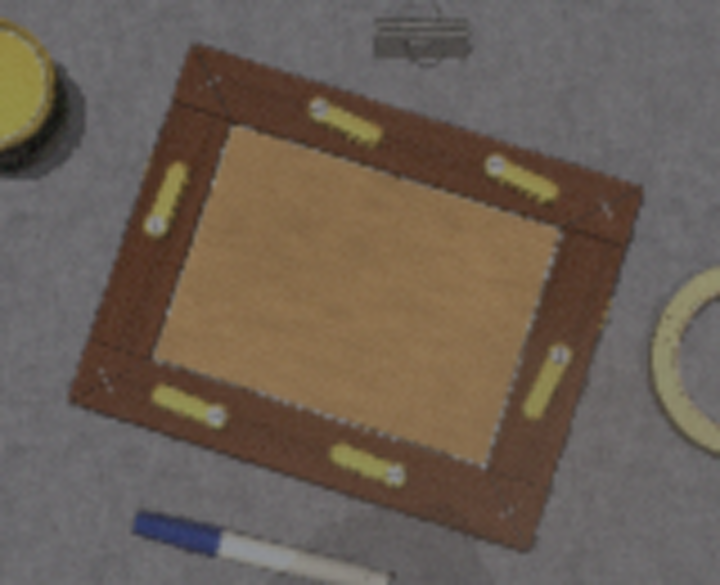

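```bash
python3 -c "
from rig import workorder; print(workorder.finish_job())"
```

```text
the job is handed in; nothing more can be done
None
```

All six turn clips now lie along their rails, clear of the backing board, and the job was handed in at about 28 s of the 64 s allowed.

I swept the shut fingertips clockwise just inside the four rails, about 5 to 7 mm above the board, lifting only at the corners to turn.

- **After the sweep:** the top picture put the clips at 1.49 (far left), 1.46 (far right), 1.45 (right), 1.37 (near right), 1.40 (near left) and 1.33 rad (left). All were past the 1.16 rad needed to clear the board.
- **Touch-up:** I nudged the left, near-left and near-right clips outward to bring them nearer to 1.57. In the last top picture all three look parallel to their rails, but I did not measure their angles again.
- **Frame and surroundings:** fitted from the clip screws after the sweep, the frame was within about 0.2 mm and 0.006 rad of where it started, which is within measuring error. A before/after picture comparison then showed no change at the tape, tin, bulldog clip or marker. In the last top picture nothing had visibly shifted in the part it covers.
- **Forces:** every wrist reading I saw was under about 2 N.

The left clip came out of the sweep at 1.33 rad where I had expected about 1.44. Either my frame position was off by about 3 mm or the fingertips are narrower than stated.

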